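# Roll the brass bar onto the plate's line

## Task

Roll-check the brass round bar lying on the steel inspection plate: push it sideways with the fingertips so that it rolls across the plate, turning all the way and not dragged or picked up, and bring it to rest on the engraved line. It must lie straight along the line, with the line running under the middle of its width and showing past both of its ends; then take your hand away. Leave everything else on the plate and the bench where it is.

Things in the scene. Friction and masses are not known exactly. Their poses are not given: they have to be found in the camera images.
- plate: Fixed rectangular steel inspection plate with a bright ground top and dark sides, 340 mm (its x) by 420 mm (its y), 40 mm thick, flat top. Origin at the centre of its underside; z up. One straight dark line, 240 mm long and 2 mm wide, is engraved in the top along the plate's own x axis, through the middle of the plate (y = 0, from x = -120 mm to +120 mm).
- line_mid (a point): Midpoint of the engraved line, on the plate's top face; the line runs along this frame's x axis, 120 mm either way. z up. The bar starts to the left or to the right of the line, its middle 95 to 150 mm from it, parallel to it within 3 degrees.
- bar: Solid brass round bar, 25 mm diameter, 120 mm long, about 0.5 kg, loose on the plate. Origin on its axis, half-way along, 12.5 mm above the plate; x along its axis; y, z turn as it rolls. Fingertips pressed lightly (3 N) on its top roll it half as far as they travel, square to its axis, without slip; it stays when they lift. Pushed from behind it can run on 10 mm. Rolling keeps its direction.
- gauge: Steel double-ended go/no-go plug gauge with a dark hexagonal handle, 126 mm long and 18 mm thick, lying loose on the plate on the other side of the line from the bar. Origin under the middle of its handle, on the plate; x along its length. To be left alone.
- union_nut: Brass hexagonal union nut, 46 mm across flats, 29 mm high, standing loose on the plate by its far edge, beyond the far end of the line. Origin at the centre of its underside. To be left alone.
- pipe_plug: Chrome pipe plug with a square head, 27 mm in diameter, 37 mm high, standing loose on the plate by its near edge. Origin at the centre of its underside. To be left alone.
- tile_weight: Tan ceramic tile weight with a knob, 75 x 75 mm, 36 mm high, loose on the bench to the right of the plate. Origin at the centre of its underside. To be left alone.
- v_block: Steel V-block, 60 x 46 mm, 40 mm high, loose on the bench to the left of the plate. Origin at the centre of its underside. To be left alone.
- tee: Brass pipe tee, 62 x 45 mm, 28 mm high, lying loose on the bench to the right of the plate. Origin on the bench under the middle of its run. To be left alone.
- square: Steel engineer's square lying loose on the bench to the left of the plate, 70 mm stock, 100 mm blade, 14 mm high. Origin under the middle of its stock. To be left alone.
There are look-alikes about, which are no part of the job. What is shaped like the bar but turquoise is not meant.

How it is judged:
On the way, in this order (a step that is already met when the one before it is completed fails the run):
1. the bar has rolled half over on the plate (angle between bar's own z axis and vertical above 2.2 rad), for 0.05 s.
2. the bar has rolled right round, most of a whole turn (angle between bar's own z axis and vertical below 0.9 rad), for 0.05 s.
At the end, for the whole second after the job is handed in: The bar lies at rest on the plate, its middle within 6 mm of the line across it and within 55 mm of the line's midpoint along it, within 5 degrees of parallel; on the way it rolled most of a turn, was never lifted, and nothing else was moved over 12 mm (y of bar in the frame of line_mid between -0.006 and 0.006 m and x of bar in the frame of line_mid between -0.055 and 0.055 m and z of bar in the frame of line_mid between 0.0105 and 0.0145 m and angle between the x axis of bar and the x axis of line_mid, either way round below 0.09 rad and linear speed of bar below 0.01 m/s); the robot touches nothing.
It fails at once if the bar is lifted off the plate (z of bar in the frame of line_mid above 0.0185 m).
It fails at once if the bar rolls off the plate (z of bar in the frame of line_mid below 0.005 m).
It fails at once if the gauge, nut or pipe plug on the plate is moved (distance of any of gauge, union_nut, pipe_plug from where it was at the start of the episode above 0.012 m).
It fails at once if the tile weight, V-block, tee or square on the bench is moved (distance of any of tile_weight, v_block, tee, square from where it was at the start of the episode above 0.012 m).
It also fails if it takes over 64 s, if anything falls off the work surface, if the arm or the gripper's body presses on something with over 40 N, if the wrist force passes 120 N, or if a joint passes its speed limit or range.

## Robot

A 6-joint arm with a two-finger parallel gripper is mounted at the origin on the work surface. World frame = base frame: x ahead of the robot, y to its left, z up, the work surface at z = 0. Lengths are in m, angles in rad, forces in N, time in s.
With the tool pointing down it reaches from about 0.35 to 0.95 m from the base axis. Payload 17.4 kg.
Tool frame: the origin (TCP) lies at the very end of the fingers, on their centre line; the grasp point (between the pads) lies ctrl.grasp_offset behind it (ctrl.grasp_offset is the distance from the TCP to the grasp point, in m); z points along the fingers, y is the direction in which the jaws open and shut (so a half turn about z gives the same grasp; the last joint's range is limited). The gripper opens to 93 mm and grips with 3 to 60 N. Pads are 15 mm wide; open, the fingers measure 128 mm over their backs; the gripper's body (75 mm by 188 mm) begins 65 mm behind the grasp point.
Start: joints at [-1.331, 0.116, 1.442, -0, 1.584, -0.038], TCP at [0.185, -0.649, 0.219] pointing down, gripper open.
Joint ranges: [-2.83, 2.83], [-0.83, 2.19], [0.07, 2.5], [-1.14, 4.28], [0.01, 3], [-2.97, 2.97]. Speed limits (rad/s): [1.89, 1.89, 2.22, 3.14, 3.14, 3.14].

## Interface

Orientations are given as a rotation vector (axis times angle).
In Python, from bench import ctrl, fingers, solver, imaging, finder, readout gives the robot as it stands. The module is installed in compiled form; this text tells all that it offers. Calls block until the motion is done:
- ctrl.goto(position, orientation): joint-space move of the TCP to a pose.
- ctrl.move_l(position, speed=0.15, frame=None, max_force=None): straight line of the TCP; frame=None keeps the orientation; speed is the mean speed in m/s. With max_force (N) it stops when the force on the tool has changed by that much, and returns True; else False.
- ctrl.movej(angles): joint-space move.
- fingers.command_gripper(opening, newtons=None): finger opening in m; newtons is the grip in N (None keeps the last); returns when the fingers have stopped.
- ctrl.dwell(seconds).
- solver.ik(position, orientation): joint angles nearest the present ones, or None.
- imaging.capture(name): name is "scene" or "top" or "wrist"; returns a dict with "image" (384x512x3 uint8, blue, green, red), "range_z" (384x512 float32, m along the optical axis (not along the pixel's ray), 0 where there is no reading), "fx", "fy", "cx", "cy" (pixels), "position" and "rotation" of the camera in the world. Camera axes: x right, y down, z forward; pixel columns grow to the right and rows downward; lengths in m; the calibration is good to about 2 mm. The wrist camera is an equidistant fisheye: a pixel r from the principal point sees the ray r / f radians off the axis. A picture is of the moment at which its call begins.
A pose or a line that the arm cannot do raises ctrl.IKError and nothing moves.
- ctrl.job_done(): hands the job in, once; it reports no verdict.
Trained networks look in a picture, given as the dict that the camera call returned (one of the last four; its "shot" number tells which), for a name from the list of things; names that differ only in an ending like _2 or _b are one class to them, and where a whole thing is asked for, a point or a joint stands for the part that bears it (a point fixed in the world has none). Each returns a list of dicts, best first, with "p" (0 to 1); they miss things now and then, are a little off and sometimes report something else, mostly with a low value. They report only what shows in the picture. A call takes as long as a camera call. They do not tell look-alikes from the thing itself.
- finder.spot_in(picture, label): "uv" ([column, row] in pixels, amid what is visible of it).
Readings, each from a call of its own:
- readout.read_time(): time.
- readout.read_qpos(): joint angles.
- readout.read_dq(): joint speeds.
- readout.read_joint_efforts(): joint torques, N m.
- readout.read_ee_pos(): TCP position.
- readout.read_ee_rot(): TCP orientation.
- readout.read_wrist_force(): force on the tool from outside, world axes, zero at the start.
- readout.read_wrist_torque(): the same for the moment, N m.
- readout.read_opening(): finger opening in m.
Only numpy, scipy, OpenCV 4.12 (cv2) and the standard library are available. Lean on these libraries where they do the work, as an engineer would, in place of code of your own. Each camera call takes 0.05 s, during which the arm holds its last target.

## Working session

There is one attempt and no reset: what is moved stays moved. The work goes in short steps, each a Python script; the robot and the scene stay as the last script left them, time stands still between calls to the robot, and variables do not carry over. Pictures are saved under pics/ and viewed, and the job is handed in when it is done.

```bash
mkdir -p pics; cat > h.py <<'E'
import numpy as np, cv2, pickle
from bench import ctrl, fingers, solver, imaging, finder, readout
def world(p,uv,z=None):
    R=np.array(p["rotation"]);R=R if R.shape==(3,3) else cv2.Rodrigues(R)[0]
    t=np.array(p["position"])
    d=R@np.array([(uv[0]-p["cx"])/p["fx"],(uv[1]-p["cy"])/p["fy"],1.])
    if z is None: return t+d*p["range_z"][int(round(uv[1])),int(round(uv[0]))]
    return t+d*(z-t[2])/d[2]
E
python3 - <<'E'
from h import *
for n in ["scene","top"]:
    p=imaging.capture(n); cv2.imwrite(f"pics/{n}1.png",p["image"]); pickle.dump(p,open(n+"1.pkl","wb"))
    print(n,p["position"],p["fx"],p["cx"],p["cy"])
    for l in ["bar","plate","gauge","union_nut","pipe_plug","tile_weight","v_block","tee","square"]:
        for r in finder.spot_in(p,l)[:3]: print(l,np.round(r["uv"],1),round(r["p"],2),np.round(world(p,r["uv"]),3))
print(readout.read_time(),readout.read_ee_rot(),ctrl.grasp_offset)
E
```

```text
scene [ 1.38389066 -0.05033843  0.82114158] 406.2102816922129 253.93344857071926 199.76640431815946
bar [237.1 220.4] 0.78 [ 0.605 -0.036  0.063]
bar [146.3 263.2] 0.56 [ 0.703 -0.27   0.024]
bar [145.8 214. ] 0.54 [ 0.523 -0.293  0.027]
plate [267.3 225.8] 0.72 [0.608 0.046 0.041]
gauge [260.  176.9] 0.56 [0.431 0.04  0.071]
gauge [319.8 215.3] 0.5 [0.596 0.19  0.058]
pipe_plug [258.2 178.7] 0.49 [0.434 0.035 0.067]
tile_weight [ 93.8 208.4] 0.61 [ 0.491 -0.444  0.029]
v_block [415.6 250.4] 0.84 [0.723 0.414 0.041]
tee [100.7 257.5] 0.59 [ 0.674 -0.389  0.022]
tee [266.1 226.5] 0.21 [0.614 0.042 0.043]
square [383.4 190. ] 0.79 [0.448 0.425 0.011]
top [ 0.35995709 -0.00642847  1.17617879] 374.71394717901643 256.37342522017514 192.19610916140098
bar [363.4 194.4] 0.87 [ 0.36  -0.006  1.176]
bar [277.7 167.5] 0.84 [ 0.595 -0.041  0.064]
bar [377.7 255.6] 0.65 [ 0.324 -0.332  0.026]
plate [249.1 178.4] 0.59 [0.569 0.048 0.039]
gauge [203.7 175.3] 0.52 [0.58  0.186 0.057]
union_nut [214.7 142. ] 0.67 [0.681 0.15  0.065]
tile_weight [408.8 201.7] 0.75 [ 0.485 -0.44   0.02 ]
tile_weight [278.3 167.9] 0.44 [ 0.594 -0.042  0.063]
v_block [132.4 142.3] 0.8 [0.703 0.423 0.017]
tee [389. 143.] 0.66 [ 0.671 -0.392  0.024]
square [130.3 217.3] 0.72 [0.462 0.429 0.004]
square [391.1 146.3] 0.5 [ 0.666 -0.407 -0.001]
1.0 [ 3.11131689e+00  4.34951136e-01 -9.18123514e-07] 0.0188
```

View pics/scene1.png

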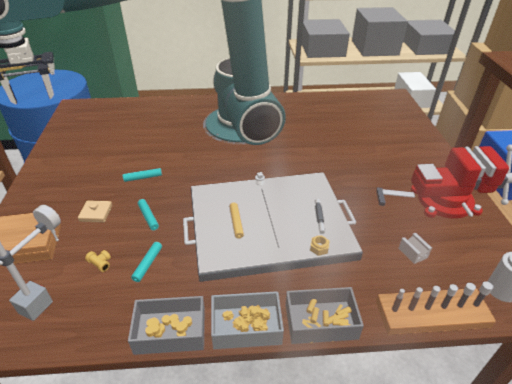

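```bash
python3 -c "
import cv2
i=cv2.imread('pics/top1.png');cv2.imwrite('pics/top1c.png',cv2.resize(i[80:280,150:350],None,fx=3,fy=3,interpolation=2))"
```

```text
(no output)
```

View pics/top1c.png

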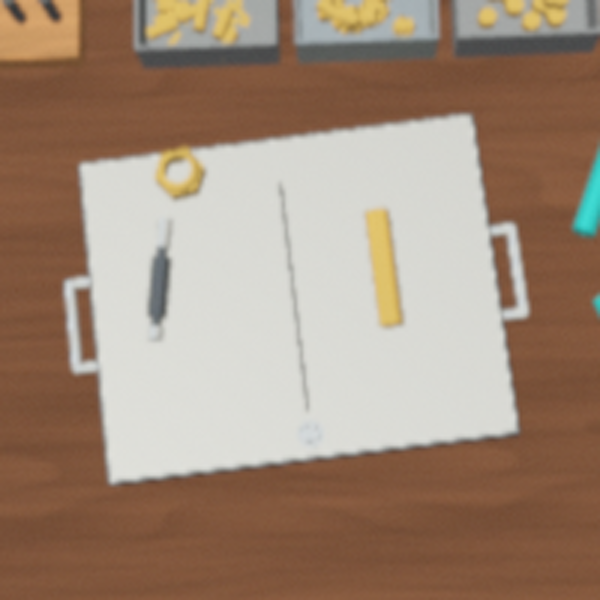

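The scene view shows the brass bar at (237,220), to the right of the engraved line (265–278, 190–245). The gauge and nut are on the left at (320,215) and (320,244), and the plug is at (260,180). I'll segment the bar and the line next.

```bash
cat >> h.py <<'E'
from scipy.spatial.transform import Rotation as Ro
def proj(p,P):
    R=np.array(p["rotation"]);R=R if R.shape==(3,3) else cv2.Rodrigues(R)[0]
    c=(np.array(P)-np.array(p["position"]))@R
    return np.array([p["fx"]*c[...,0]/c[...,2]+p["cx"],p["fy"]*c[...,1]/c[...,2]+p["cy"]]).T
def barfit(p,near=(0.6,0.02),rad=0.2):
    """axis centre and direction from silhouette colour mask, using z of bar mid height"""
    hsv=cv2.cvtColor(p["image"],cv2.COLOR_BGR2HSV)
    m=cv2.inRange(hsv,(12,90,60),(35,255,255))
    n,lab,st,ce=cv2.connectedComponentsWithStats(m)
    best=None
    for i in range(1,n):
        if st[i,4]<80: continue
        ys,xs=np.nonzero(lab==i)
        W=np.array([world(p,(x,y),0.0525) for x,y in zip(xs,ys)])[:,:2]
        c=W.mean(0)
        if np.hypot(*(c-near))>rad: continue
        rc=cv2.minAreaRect(W.astype(np.float32)*1000)
        w=sorted(rc[1])
        ev,V=np.linalg.eigh(np.cov(W.T)); d=V[:,1]*np.sign(V[0,1])
        L=np.sqrt(12*ev[1])
        if 0.1<L<0.15 : best=(c,d,L,np.sqrt(12*ev[0]),w)
    return best
def linefit(p,zt=0.04,a=None,b=None):
    # sub-pixel dark centroid per image row/column across approx line a-b (world xy)
    g=cv2.cvtColor(p["image"],cv2.COLOR_BGR2GRAY).astype(np.float32)
    d=(b-a)/np.linalg.norm(b-a); nrm=np.array([-d[1],d[0]]); pts=[]
    for s in np.linspace(0.04,.96,60):
        q=a+(b-a)*s; o=np.linspace(-.012,.012,49)
        P=np.array([[*(q+nrm*k),zt] for k in o]); uv=proj(p,P).astype(np.float32)
        v=cv2.remap(g,uv[:,0].reshape(1,-1).copy(),uv[:,1].reshape(1,-1).copy(),1)[0]
        w=np.clip(np.median(v)-15-v,0,None)
        if w.sum()>20: pts.append(q+nrm*(w@o)/w.sum())
    pts=np.array(pts).astype(np.float32)
    f=cv2.fitLine(pts,cv2.DIST_HUBER,0,1e-4,1e-4).ravel()
    return f[2:4],f[:2]*np.sign(f[0]),len(pts)
E
python3 - <<'E'
from h import *
p=pickle.load(open("top1.pkl","rb"))
a=world(p,(150+307/3,80+410/3),.04)[:2];b=world(p,(150+281/3,80+183/3),.04)[:2]
print(a,b,np.linalg.norm(a-b))
for n in ["top","scene"]:
    p=pickle.load(open(n+"1.pkl","rb"))
    c,d,k=linefit(p,.04,a,b);print(n,"line",c,d,k)
    B=barfit(p);print(B)
    if B:
        nn=np.array([-d[1],d[0]]);print("off across",(B[0]-c)@nn,"along from mid",(B[0]-(a+b)/2)@d,"ang",np.degrees(np.arctan2(d[0]*B[1][1]-d[1]*B[1][0],d@B[1])))
p=pickle.load(open("top1.pkl","rb"))
for uv in [(250,200),(230,160),(300,150),(277.7,167.5)]: print(world(p,uv))
E
```

```text
[0.45038998 0.04053757] [0.68816951 0.06217978] 0.23876240714493693
top line [0.56918275 0.05242421] [0.99535197 0.09630418] 60
(array([ 0.59449932, -0.04035084]), array([0.99517891, 0.09807617]), np.float64(0.11833607177777465), np.float64(0.021025606350984338), [21.029722213745117, 117.38404846191406])
off across -0.09478191638965675 along from mid 0.016270341657304864 ang 0.1020106445671939
scene line [0.5689775  0.05467981] [0.99527884 0.09705659] 60
(array([ 0.59184157, -0.03843692]), array([0.99575701, 0.09202159]), np.float64(0.1322695686156138), np.float64(0.020960276111002762), [21.215065002441406, 134.74179077148438])
off across -0.09489622521183344 along from mid 0.013740053892573628 ang -0.2897825427889548
[0.50167429 0.04652654 0.03925882]
[0.62843243 0.10584528 0.04113722]
[ 0.65426173 -0.11260296  0.03671759]
[ 0.59520797 -0.04065574  0.06371321]
```

The bar is 94.8 mm from the line, parallel to it within 0.3°, and 14–16 mm from the midpoint along it. Both cameras agree. I'll start with one trial stroke on top, with the jaws along the bar.

```bash
cat >> h.py <<'E'
d=np.array([.9953,.0965]);d/=np.linalg.norm(d); n=np.array([-d[1],d[0]])
# tool y=d, z=down -> x = y cross z
def orient(s=1):
    y=np.array([*d,0])*s; z=np.array([0,0,-1.]); x=np.cross(y,z)
    return Ro.from_matrix(np.c_[x,y,z]).as_rotvec()
def stroke(c,back=.006,half=.012,F=3,v=.04):
    """c: bar centre xy; rolls bar by half along n (finger 2*half)"""
    sg=np.sign(half)
    q=c-n*back*sg
    ctrl.move_l([*q,.073],speed=.1)
    hit=ctrl.move_l([*q,.055],speed=.02,max_force=F)
    z=readout.read_ee_pos()
    f=readout.read_wrist_force()
    q2=z[:2]+n*2*half
    ctrl.move_l([*q2,z[2]],speed=v)
    f2=readout.read_wrist_force()
    e=readout.read_ee_pos()
    ctrl.move_l([*q2,.073],speed=.06)
    print("hit",hit,"z",np.round(z,4),"f",np.round(f,1),"fend",np.round(f2,1),"end",np.round(e,4),"t",round(readout.read_time(),2))
    return c+n*((e-z)[:2]@n)/2
E
python3 - <<'E'
from h import *
c=np.array([.5935,-.0395])
q0=readout.read_qpos()
for s in (1,-1):
    r=solver.ik([*(c-n*.006),.11],orient(s));print(s,r)
    if s==1: best=r
    elif best is None or (r is not None and abs(r-q0).max()<abs(best-q0).max()): best=r; bs=-1
ss=1 if 'bs' not in dir() else -1
fingers.command_gripper(.05,10)
ctrl.goto([*(c-n*.006),.11],orient(ss))
print(readout.read_ee_pos(),readout.read_time(),readout.read_wrist_force())
c=stroke(c)
print(c)
p=imaging.capture("scene");cv2.imwrite("pics/s2.png",p["image"][120:330,100:430].repeat(2,0).repeat(2,1));print(barfit(p))
p=imaging.capture("top");cv2.imwrite("pics/t2.png",p["image"]);print(barfit(p))
E
```

```text
1 [-0.11920452 -0.00519541  1.74560083  0.          1.40118723 -0.2158581 ]
-1 [-0.11920452 -0.00519541  1.74560083  0.          1.40118723  2.92573455]
[ 0.59415634 -0.04613871  0.1101214 ] 4.4667 [ 1.74087039 -0.15902502  0.98158256]
hit True z [ 0.5942 -0.0455  0.0651] f [-0.1 -0.2  4.4] fend [-1.1  0.1  4. ] end [ 0.5919 -0.0216  0.0651] t 6.54
[ 0.59234026 -0.02753841]
None
None
```

View pics/s2.png

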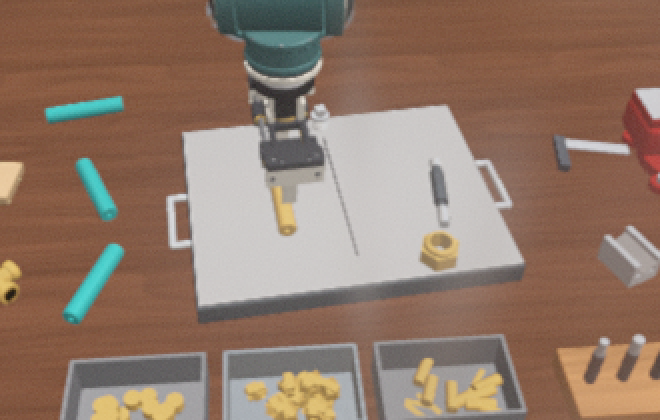

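The bar's front end shows at crop pixel (287,228), with the hand above it. I'll measure the roll from that visible end.

```bash
cat >> h.py <<'E'
L0=np.array([.5690,.0535])  # point on line (mean)
def endoff(p):
    hsv=cv2.cvtColor(p["image"],cv2.COLOR_BGR2HSV)
    m=cv2.inRange(hsv,(12,90,60),(35,255,255))
    ys,xs=np.nonzero(m)
    W=np.array([world(p,(x,y),.0525)[:2] for x,y in zip(xs,ys)])-[.5690,.0547]
    s=W@d;t=W@n
    k=(s>.05)&(s<.078)&(abs(t)<.13)&(t<.05)
    s,t=s[k],t[k]
    # mean edge of extremes per slice
    r=[ (np.percentile(t[(s>=a)&(s<a+.007)],2)+np.percentile(t[(s>=a)&(s<a+.007)],98))/2 for a in np.arange(.05,.077,.007) if ((s>=a)&(s<a+.007)).sum()>4]
    return np.round(r,4), len(s)
E
python3 - <<'E'
from h import *
p=pickle.load(open("scene1.pkl","rb"));print(endoff(p))
p=imaging.capture("scene");print(endoff(p))
E
```

```text
(array([-0.0949, -0.0946, -0.0956, -0.0951]), 59)
(array([-0.0831, -0.0824, -0.0825, -0.0846]), 60)
```

The bar rolled 12 mm, exactly half the finger travel. Repeating the stroke, with a check after each one.

```bash
python3 - <<'E'
from h import *
c=np.array([.5923,-.0275])
for i in range(6):
    c=stroke(c); print(c, endoff(imaging.capture("scene")))
p=imaging.capture("scene");cv2.imwrite("pics/s3.png",p["image"][120:330,100:430].repeat(2,0).repeat(2,1))
E
```

```text
hit True z [ 0.593  -0.0334  0.0651] f [-1.  -0.6  6.2] fend [-2.4 -0.4  5.6] end [ 0.5906 -0.0096  0.0651] t 8.52
[ 0.59114393 -0.01557632] (array([-0.0708, -0.0707, -0.0714, -0.0715]), 57)
hit True z [ 0.5918 -0.0215  0.0651] f [-1.1 -0.4  5.8] fend [-2.3  0.2  5. ] end [0.5895 0.0024 0.0651] t 10.39
[ 0.58998839 -0.00365811] (array([-0.0591, -0.0589, -0.0589, -0.0594]), 59)
hit True z [ 0.5907 -0.0095  0.0651] f [-0.5 -0.5  6.1] fend [-1.2 -0.5  4.6] end [0.5883 0.0143 0.0651] t 12.28
[0.58883233 0.00826548] (array([-0.0467, -0.0467, -0.0475, -0.0477]), 57)
hit True z [0.5895 0.0024 0.0651] f [-1.5  0.6  5.5] fend [-2.5  0.1  3.8] end [0.5872 0.0263 0.0651] t 14.16
[0.58767619 0.02018989] (array([-0.0343, -0.0359, -0.0343, -0.0354]), 60)
hit True z [0.5883 0.0143 0.0651] f [-1.3 -0.4  5.6] fend [-1.8 -0.1  5.1] end [0.5861 0.0381 0.0651] t 16.04
[0.58652054 0.03210926] (array([-0.0232, -0.0225, -0.0234, -0.0248]), 55)
hit True z [0.5872 0.0262 0.0651] f [-1.   0.4  5.4] fend [-2.4 -0.5  4.8] end [0.5849 0.0501 0.0651] t 17.93
[0.58536354 0.04404257] (array([-0.0102, -0.012 , -0.0118, -0.0143]), 52)
```

View pics/s3.png

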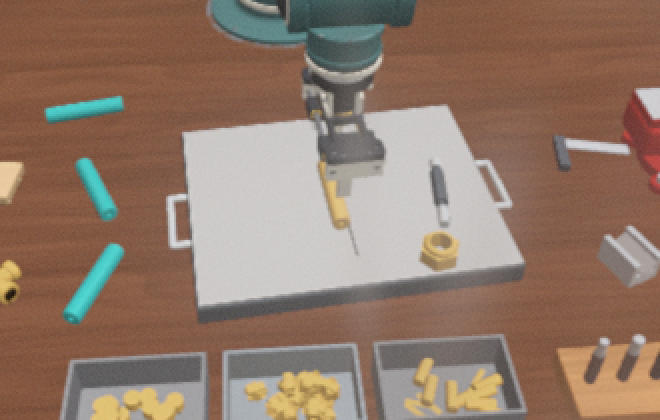

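```bash
cat >> h.py <<'E'
def check(tag):
    for nm in ["top","scene"]:
        p=imaging.capture(nm); cv2.imwrite(f"pics/{nm}{tag}.png",p["image"][100:280,150:400].repeat(3,0).repeat(3,1))
        p1=pickle.load(open(nm+"1.pkl","rb")); B=barfit(p); B1=barfit(p1)
        a=np.array([.45039,.04054]);b=np.array([.68817,.06218])
        l,ld,_=linefit(p1,.04,a,b); ln=np.array([-ld[1],ld[0]])
        print(nm,"across",(B[0]-l)@ln,"along",(B[0]-(a+b)/2)@ld,"ang",np.degrees(np.arctan2(ld[0]*B[1][1]-ld[1]*B[1][0],ld@B[1])),B[2:4]) if B is not None else print(nm,B)
E
python3 - <<'E'
from h import *
c=np.array([.58536,.04404])
c=stroke(c,half=.0112)
e=readout.read_ee_pos()
ctrl.move_l([*e[:2],.16],speed=.15)
ctrl.movej(readout.read_qpos()+np.array([-.75,0,0,0,0,0]))
check("4"); print(readout.read_time())
E
```

```text
hit True z [0.586  0.0382 0.0651] f [-1.8 -0.3  5.9] fend [-2.4 -0.3  4.6] end [0.5839 0.0605 0.0651] t 19.82
top across 0.00022748076208639481 along 0.015030129067226023 ang 0.09963227745676437 (np.float64(0.11901080476191361), np.float64(0.020837713222735553))
scene across 0.00014784762206226758 along 0.004395917749819713 ang -0.4154437415346788 (np.float64(0.11862765847385012), np.float64(0.020143726559688352))
22.2333
```

View pics/top4.png

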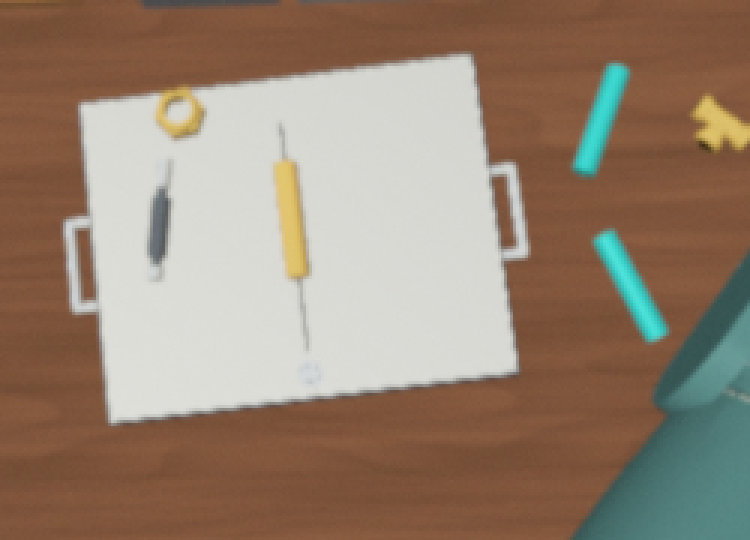

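View pics/scene4.png

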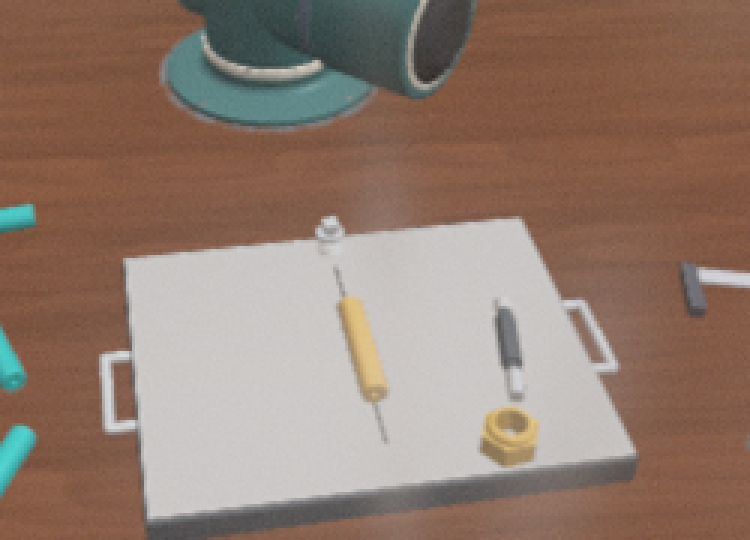

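In the top view the bar lies on the line at (291,218). The line shows past both ends, at (282,140) and (303,315), and the gauge, nut and plug haven't moved. The scene view agrees, and the arm is clear, so I'm handing in.

```bash
python3 - <<'E'
from h import *
ctrl.job_done(); print(readout.read_time())
E
```

```text
the job is handed in; nothing more can be done
the job is handed in; nothing more can be done
```

I rolled the brass bar about 95 mm onto the engraved line and handed the job in; no verdict is reported. It took eight light top strokes, each with 4–6 N of contact force, at about 22 s of the 64 s allowed.

Before handing in, with the hand clear:
- **Position across the line:** both cameras put the bar within 0.3 mm of the line.
- **Angle:** it is within 0.5° of parallel.
- **Position along the line:** the two cameras disagree here. The top view reads 15 mm from the midpoint and the scene view 4 mm. Both are well inside the 55 mm limit, and the line shows past both ends.
- **Rolling:** I didn't measure the turn directly. After each of the first seven strokes the bar had moved half the finger travel, to within about 1 mm, as it does when it rolls without slipping. Over 95 mm that is about 1.2 turns.
- **Other things:** in the pictures the gauge, nut and pipe plug look unmoved. I didn't measure them or check every bench item at the end, but the hand stayed over the bar while low and lifted before swinging away.

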